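Isolate the packing belt, fold its hasp over and clear the boxes

ROBOT

A 7-joint arm with a two-finger parallel gripper is mounted at the origin on a cart in front of the work surface, level with it; the furniture and walls round the work are solid. World frame = base frame: x ahead of the robot, y to its left, z up, the work surface at z = 0. Lengths are in mm, angles in rad, forces in N, time in s.
With the tool pointing down it reaches from about 400 to 875 mm from the base axis. Payload 4.4 kg.
Tool frame: the origin (TCP) lies on the centre line of the jaws, within the pads' length; the fingertips stand 25 mm ahead of it and the grasp point (between the pads) lies 6 mm ahead of it (ctrl.finger_overhang is the distance from the TCP to the fingertips, in mm); z points along the fingers, y is the line along which they close (so a half turn about z gives the same grasp; the last joint's range is limited). The gripper opens to 85 mm and grips with 20 to 120 N. Pads are 22 mm wide; open, the fingers measure 114 mm over their backs; the gripper's body (76 mm by 85 mm) begins 54 mm behind the grasp point. The pads swing forward as they close: fully open they stand 13 mm farther back than shut.
Start: joints at [1.184, 0.628, 0.038, 1.517, -0.027, 0.996, -0.02], TCP at [204.989, -616.844, 256.313] pointing down, gripper open.
Joint ranges: [-3.06, 3.06], [-0.37, 2.12], [-1.25, 1.32], [0.18, 2.47], [-1.1, 4.24], [0.23, 1.98], [-2.94, 2.94]. Speed limits (rad/s): [2.57, 2.57, 3.14, 3.14, 3.14, 3.14, 3.14].

INTERFACE

Orientations are given as [roll, pitch, yaw] about the fixed x, y, z axes, in that order (R = Rz(yaw) Ry(pitch) Rx(roll)).
In Python, from cell import ctrl gives the robot as it stands. The module is installed in compiled form; this text tells all that it offers.
- The arm moves only by the tool play_rows, never from a script. Its argument "targets" is a list of rows, each a list of 5 numbers: the closure, from 0 (fully open) to 1 (shut), then the shift along the tool's x, y, z in cm, then the turn about the tool's z in degrees. In form: [[gripper, dx, dy, dz, spin], ...]. A call has 1 to 10 rows; each row is the pose to reach, as a shift and turn from the pose commanded when the call began, along the tool's axes at that moment; what a row does not reach only later rows make up. A row lasts 1/10 s, in which the tool goes at most 50 mm and 8.59 degrees, less where a joint would pass 70% of its speed; a pose out of reach is approached as far as the arm can. A call with a gripper value outside its range is refused whole. The fingers move at their own pace and stop on an object; the grip force is fixed at half the most. Time passes only in rows, so rows that repeat a pose let the fingers close. It gives the time, the measured TCP pose, the force, the opening and the grip force at its end, in the units of the state.
- ctrl.read_state(): the state, without advancing time (a new reading comes with each control period).
- ctrl.get_image(name): name is "scene" or "side" or "wrist"; returns (picture, depth): 480x640x3 uint8, red, green, blue; 480x640 float32, mm along the optical axis (not along the pixel's ray), 0 where there is no reading.
- ctrl.calibration(name): a dict with "vfov" (degrees; the focal length in pixels is half the picture's height over the tangent of half this angle, whatever the lens; pixels are square), "cx", "cy" (the principal point, pixels), "extrinsics" (4x4, takes a point from camera to world coordinates); the wrist camera has in their place "mount" (4x4, takes a point from camera to tool coordinates, whose origin is the TCP and whose axes are the flange's). Camera axes: x right, y down, z forward; pixel columns grow to the right and rows downward; lengths in mm; the calibration is good to about 2 mm. A picture is of the moment at which its call begins: read the wrist's pose just before it. calibration takes no time and is no camera call.
- ctrl.finish_job(): hands the job in; it is judged then, once.
Trained networks look in the newest picture that a camera, given by its name, has taken for a name from the list of things; names that differ only in an ending like _2 or _b are one class to them, and where a whole thing is asked for, a point or a joint stands for the part that bears it (a point fixed in the world has none). Each returns a list of dicts, best first, with "confidence" (0 to 1); they miss things now and then, are a little off and sometimes report something else, mostly with a low value. They report only what shows in the picture. A call takes as long as a camera call.
- ctrl.search_frame(camera, name): "bbox" ([left, top, right, bottom] in pixels, round what is visible of it).
- ctrl.trace(camera, name): "pixels" (480x640 bool, what is visible of it) and "bbox" ([left, top, right, bottom] in pixels, round what is visible of it).
The state is a dict: "clock": time; "qpos": joint angles; "qd": joint speeds; "tau": joint torques, N m; "eef_pos": TCP position; "tool_rot": TCP orientation; "force": force on the tool from outside, world axes, zero at the start; "torque": the same for the moment, N m; "width": finger opening in mm; "gripper_force": force on a finger pad.
Only numpy, scipy, OpenCV 4.12 (cv2) and the standard library are available. Lean on these libraries where they do the work, as an engineer would, in place of code of your own. Each camera call takes 0.05 s, during which the arm holds its last target. There are 200 camera calls.

TASK

The packing belt is going to be serviced. First swing the red isolator handle round to off so that the padlock hole in its end lines up with the hole in the fixed lug, and fold the hasp strap flat down over it; only then clear the belt, stacking every closed jewellery box that is there squarely in one upright column in the middle of the felt board, the boxes' long sides in line with the board's long sides. Lay the padlock flat on the isolator's lid beside the handle, for the keyholder to lock off, and leave the other things where they are.

Things in the scene. Friction and masses are not known exactly. Their poses are not given: they have to be found in the camera images.
- isolator_handle (a joint): red lever handle of the isolator, turning about a vertical axis on top of the grey isolator box: 0 = ON, grows counter-clockwise seen from above, OFF (green tick; holes lined up) at 1.571, end stop (reset) at 1.95. Stiff: about 0.12 N m of friction, stays where it is left
- handle_axis (a point): point on the handle's vertical axis, half-way up the lever bar (height 90 mm above the worktop; the isolator box's flat lid is at 62 mm). Frame of the fixed isolator: z up, +x is where the lever points at ON, +y where it points at OFF. Isolator box 170 (x) x 205 (y) mm, from 75 mm on the -y side to 130 mm on the +y side of the axis; screwed down. Its lid is flat and free beside the handle and the hasp
- handle_grip (a point): middle of the place to grip the lever, 48 mm out from the axis, half-way up the bar. Bar 17 mm thick, 24 mm high (76.5 to 100.5 mm above the worktop), reaching 66 mm out from the axis; 14 mm of free space under it. The point turns with the lever, its x axis points outward along the lever
- handle_hole (a point): centre of the 10 mm padlock hole in the steel tongue at the lever's end, 85 mm out from the axis, 78.5 mm above the worktop (turns with the lever)
- lug_hole (a point): centre of the 10 mm padlock hole in the fixed steel hasp lug of the isolator, 85 mm out from the axis on the isolator's +y side, 74.5 mm above the worktop, just under the path of the lever's tongue
- hasp (a joint): hinged steel hasp strap (26 mm wide, 50 mm long, 3 mm thick, third padlock hole 33 mm from the hinge): 0 = folded flat over the lug with its hole above the lug's hole, grows as it is lifted, about 1.571 upright, 1.9 leaning outward (end stop). Light friction (0.015 N m), stays where it is left
- hasp_hinge (a point): middle of the hasp strap's hinge pin, on the isolator, 118 mm from the handle's axis on its +y side, 83.5 mm above the worktop; the pin lies along x. Fixed frame parallel to that of handle_axis; folded down, the strap reaches 50 mm from here to -y and lies at this height
- hasp_edge (a point): middle of the hasp strap's free rolled edge, 48.5 mm from the hinge (moves with the strap)
- conveyor: small stationary bench-top belt conveyor, origin under its centre on the worktop: black belt 140 mm wide (x) and 520 mm long (y), top of the belt 40 mm above the worktop, aluminium side profiles 13 mm wide just below belt level; screwed down
- board_top (a point): centre of the top face (6 mm above the worktop) of the fixed plywood carrying board with dark felt, 130 (x) x 116 (y) mm, its long side along x; z up
- box_navy_a_center (a point): centre of a closed jewellery box, cream with a navy-blue lid, 56 (x) x 76 (y) x 32 (z) mm, about 160 g; z up, half-way up the box. Starts on the belt, or may be absent
- box_navy_b_center (a point): centre of a closed jewellery box, cream with a navy-blue lid, 56 (x) x 76 (y) x 32 (z) mm, about 160 g; z up, half-way up the box. Starts on the belt, or may be absent
- box_wine_a_center (a point): centre of a closed jewellery box, cream with a wine-red lid, 56 (x) x 76 (y) x 42 (z) mm, about 220 g; z up, half-way up the box. Starts on the belt, or may be absent
- box_wine_b_center (a point): centre of a closed jewellery box, cream with a wine-red lid, 56 (x) x 76 (y) x 42 (z) mm, about 220 g; z up, half-way up the box. Starts on the belt, or may be absent
- box_green_center (a point): centre of a closed jewellery box, cream with a dark-green lid, 56 (x) x 76 (y) x 32 (z) mm, about 160 g; z up, half-way up the box. Starts on the belt, or may be absent
- tape_roll: roll of black packing tape, 94 mm across, 48 mm high, origin on its underside; a bystander, to be left where it lies
- loupe: folding eye loupe, 28x60x19 mm, origin on its underside; a bystander, to be left where it lies
- padlock_center (a point): centre of the body of the brass padlock, which lies flat on the worktop and weighs 140 g: body 30 (x) x 42 (y) x 14 (z) mm, this point half-way up it; the closed shackle (30 mm long) sticks out to +x; z up. Grip it by the 42 or the 30 mm of the body

How it is judged (in metres and radians):
On the way, in this order (a step that is already met when the one before it is completed fails the run):
1. the handle is at off: its padlock hole is lined up with the lug's hole (within 4 mm) (horizontal distance between handle_hole and lug_hole below 0.004 m), for 0.3 s.
2. the hasp strap is folded flat over the handle's tongue, all three holes lined up (horizontal distance between handle_hole and lug_hole below 0.004 m and value of joint hasp below 0.08 rad), for 0.3 s.
At the end, for the whole second after the job is handed in: handle and lug holes within 4 mm; hasp down within 0.08 rad; every box level (0.06 rad) in one column, centre within 10 mm of the board's middle, long sides within 0.12 rad of the board's; padlock flat (0.15 rad) on the isolator's lid, centre 5 mm inside its edges; all at rest (all of step 2 and x of padlock_center in the frame of handle_axis between -0.08 and 0.08 m and y of padlock_center in the frame of handle_axis between -0.07 and 0.125 m and z of padlock_center in the frame of handle_axis between -0.026 and -0.012 m and angle between padlock_center's own z axis and vertical below 0.15 rad and linear speed of each of padlock, box_navy_a, box_navy_b, box_wine_a, box_wine_b, box_green below 0.01 m/s and horizontal distance between each of box_navy_a_center, box_navy_b_center, box_wine_a_center, box_wine_b_center, box_green_center and board_top below 0.01 m and angle between the x axis of each of box_navy_a_center, box_navy_b_center, box_wine_a_center, box_wine_b_center, box_green_center and the y axis of board_top, either way round below 0.12 rad and angle between each of box_navy_a_center, box_navy_b_center, box_wine_a_center, box_wine_b_center, box_green_center's own z axis and vertical below 0.06 rad); the robot touches nothing.
It fails at once if a box is lifted off the belt before the isolator is off and the hasp folded over ((horizontal distance between handle_hole and lug_hole above 0.012 m or value of joint hasp above 0.4 rad) and height (world z) of any of box_navy_a_center, box_navy_b_center, box_wine_a_center, box_wine_b_center, box_green_center above 0.125 m).
It fails at once if a bystander (tape roll, loupe) is moved more than 30 mm (distance of any of tape_roll, loupe from where it was at the start of the episode above 0.03 m).
Of box_navy_a, box_navy_b, box_wine_a, box_wine_b, box_green only 3 to 5 are there at a start; the rules pass over those that are not, and their reading is None.
At some moment in a run one of padlock may be knocked a few centimetres aside while the robot is not near it.
Once in a run the grip may slacken for a moment while it holds something.
It also fails if it takes over 210 s, if anything falls off the work surface, if the arm or the gripper's body presses on something with over 40 N, if the wrist force passes 120 N, or if a joint passes its speed limit or range.

## Working session

There is one attempt and no reset: what is moved stays moved. The work goes in short steps, Python scripts to look and compute and a tool call to move; the robot and the scene stay as the last step left them, time stands still between calls to the robot, and variables do not carry over. Pictures are saved under pics/ and viewed, at most 14 in all, crops included, and the job is handed in when it is done.

Besides the shell and the picture viewer there is one more tool, called after "Request:" as a command line: name --pt "numbers of a row" for each row, then --argument value for the rest. play_rows: Moves the arm, as the interface text tells. Its arguments: {"type":"object","properties":{"targets":{"type":"array"}},"required":["targets"]}

```bash
mkdir -p pics; ls
python3 - <<'E'
from cell import ctrl
import cv2,numpy as np
s=ctrl.read_state();print(s)
for n in("scene","side"):
    p,d=ctrl.get_image(n);cv2.imwrite(f"pics/{n}0.png",p[:,:,::-1]);np.save(f"pics/{n}0.npy",d)
    c=ctrl.calibration(n);print(n,c["vfov"],c["cx"],c["cy"],np.round(c["extrinsics"],3).tolist())
print(ctrl.calibration("wrist"))
E
```

```text
pics
{'clock': 0.0, 'qpos': array([ 1.18422102,  0.629392  ,  0.03840005,  1.5183554 , -0.02698646,
        0.99628696, -0.01997945]), 'qd': array([-0.00048639,  0.0004198 , -0.00130699,  0.00064192,  0.00090246,
        0.00175539, -0.00065527]), 'tau': array([-4.63994274e-04, -5.63406837e+01,  1.22603294e+00, -1.93447423e+01,
        1.10198051e-02,  1.06694992e-02, -7.19116233e-07]), 'eef_pos': array([ 204.81377178, -616.28613334,  255.36257534]), 'tool_rot': array([-3.13966781e+00,  1.42003727e-05,  3.20837424e-01]), 'force': array([ 0.33311218,  0.02094141, -0.82777192]), 'torque': array([-0.03875985,  0.00506206, -0.01273181]), 'gripper_force': 0.0, 'width': 86.00639971243936}
scene 42.193122113362946 311.274975550234 229.18569919935305 [[0.866, -0.349, 0.359, 20.453], [-0.5, -0.624, 0.6, -871.623], [0.014, -0.699, -0.715, 1095.345], [0.0, 0.0, 0.0, 1.0]]
side 47.49405497508888 330.0167447713761 246.0859636227112 [[-0.816, -0.304, 0.492, -101.394], [-0.578, 0.428, -0.695, 860.645], [0.0, -0.851, -0.525, 778.245], [0.0, 0.0, 0.0, 1.0]]
{'vfov': 62.72487229133132, 'cx': 327.13954250412723, 'cy': 243.03369484925662, 'mount': array([[ 1.48466067e-04, -9.46604162e-01, -3.22398105e-01,
         8.35575403e+01],
       [ 9.99999906e-01,  2.71557564e-04, -3.36824149e-04,
        -5.98594889e-01],
       [ 4.06388786e-04, -3.22398025e-01,  9.46604114e-01,
        -1.16552825e+02],
       [ 0.00000000e+00,  0.00000000e+00,  0.00000000e+00,
         1.00000000e+00]])}
```

View pics/scene0.png

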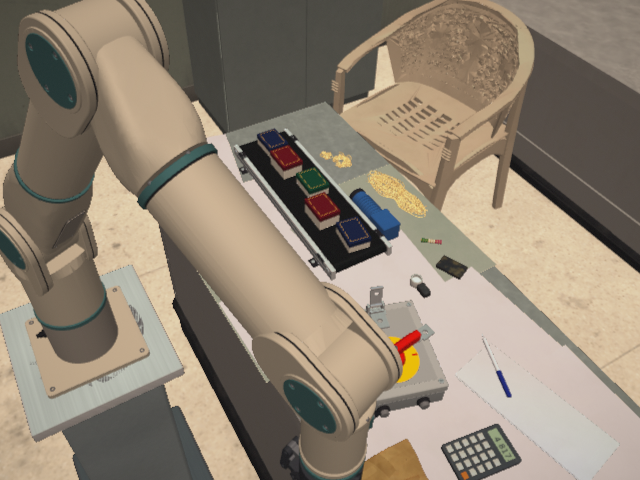

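View pics/side0.png

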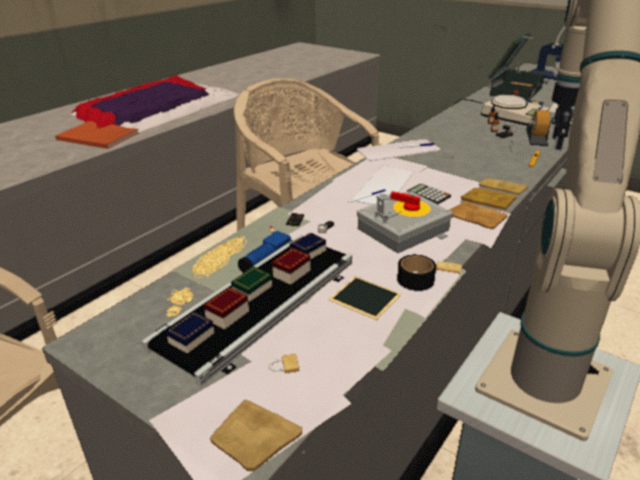

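The scene picture shows five boxes on the belt, from the navy one at (272,140) to the navy one at (353,232), and the red handle at (405,343). The side picture shows the padlock (288,363), board (365,297), tape (416,270) and upright hasp (383,207).

```bash
cat > h.py <<'E'
from cell import ctrl
import cv2,numpy as np
from scipy.spatial.transform import Rotation as R
def T_tool():
    s=ctrl.read_state();T=np.eye(4);T[:3,:3]=R.from_euler('xyz',s['tool_rot']).as_matrix();T[:3,3]=s['eef_pos'];return T
def grab(n,save=None):
    T=T_tool() if n=="wrist" else None
    p,d=ctrl.get_image(n);c=ctrl.calibration(n)
    E=T@c["mount"] if n=="wrist" else c["extrinsics"]
    f=240/np.tan(np.radians(c["vfov"]/2))
    v,u=np.mgrid[:480,:640]
    P=np.stack([(u-c["cx"])/f*d,(v-c["cy"])/f*d,d],-1)@E[:3,:3].T+E[:3,3]
    P[d<=0]=np.nan
    if save: cv2.imwrite(f"pics/{save}.png",p[:,:,::-1])
    return p,P
def pts(n,P,name,k=0):
    r=ctrl.trace(n,name)
    return [(o["confidence"],o["bbox"],P[o["pixels"]][~np.isnan(P[o["pixels"]][:,0])],o["pixels"]) for o in r]
def top(Q,band=6):
    z=np.percentile(Q[:,2],95);q=Q[Q[:,2]>z-band]
    (c,wh,a)=cv2.minAreaRect(q[:,:2].astype(np.float32))
    return z,np.array(c),wh,a
def delta(goal,yaw=None):
    """goal TCP world mm -> tool-axis shift in cm, spin deg"""
    T=T_tool();d=T[:3,:3].T@(np.array(goal)-T[:3,3])/10
    print("shift cm",np.round(d,2),"yaw now",np.round(np.degrees(R.from_matrix(T[:3,:3]).as_euler('xyz')),2))
E
python3 - <<'E'
from h import *
for n in("side","scene"):
    p,P=grab(n)
    for nm in["isolator_handle","hasp","conveyor","board_top","box_navy_a_center","box_wine_a_center","box_green_center","tape_roll","loupe","padlock_center"]:
        try:
            for c,b,Q,m in pts(n,P,nm)[:3]:
                if c<.3 or len(Q)<10: continue
                z,ce,wh,a=top(Q);print(n,nm,round(c,2),np.round(b),"z",round(z),"c",np.round(ce),np.round(wh),round(a),"med",np.round(np.median(Q,0)))
        except Exception as e: print(nm,e)
    # isolator lid & board by height
    if n=="side":
        b=P[(P[...,2]>56)&(P[...,2]<68)]
        b=b[(b[:,0]>300)&(b[:,0]<900)&(b[:,1]<0)];print(cv2.minAreaRect(b[:,:2].astype(np.float32)),np.median(b,0),len(b))
        for uv in [(365,297),(332,293),(371,318),(399,294),(358,279),(383,207)]: print(uv,np.round(P[uv[1],uv[0]]))
E
```

```text
side isolator_handle 0.67 [359. 193. 452. 253.] z 96 c [ 531. -336.] [145.  74.] 69 med [ 483. -314.   62.]
side isolator_handle 0.56 [380. 192. 420. 208.] z 103 c [ 534. -333.] [134.  76.] 70 med [ 517. -374.   85.]
side hasp 0.46 [378. 200. 385. 219.] z 135 c [ 533. -262.] [ 9. 25.] 85 med [ 533. -267.  109.]
side conveyor 0.78 [143. 230. 352. 384.] z 50 c [634. 152.] [204. 469.] 1 med [557. 196.  40.]
side board_top 0.81 [329. 276. 402. 320.] z 9 c [425. -26.] [132. 121.] 1 med [420. -22.   7.]
side box_navy_a_center 0.69 [162. 313. 216. 352.] z 75 c [612. 336.] [59. 79.] 0 med [602. 344.  71.]
side box_wine_a_center 0.69 [273. 246. 313. 288.] z 85 c [591.  40.] [79. 60.] 89 med [580.  52.  77.]
side box_wine_a_center 0.46 [394. 254. 436. 293.] z 50 c [ 361. -156.] [92. 94.] 16 med [ 359. -139.   32.]
side box_wine_a_center 0.39 [292. 234. 328. 259.] z 75 c [617. -59.] [80. 62.] 81 med [605. -57.  72.]
side box_green_center 0.74 [231. 268. 272. 301.] z 75 c [623. 143.] [78. 58.] 87 med [611. 148.  72.]
side tape_roll 0.61 [394. 253. 438. 292.] z 50 c [ 361. -157.] [93. 95.] 13 med
[... 931 characters left out ...]

scene conveyor 0.84 [236. 130. 399. 280.] z 51 c [638. 123.] [207. 450.] 0 med [575.  40.  39.]
scene conveyor 0.44 [255. 126. 290. 154.] z 75 c [612. 334.] [58. 81.] 1 med [608. 331.  70.]
scene box_navy_a_center 0.85 [254. 128. 290. 155.] z 75 c [612. 327.] [58. 95.] 1 med [606. 332.  70.]
scene box_green_center 0.9 [294. 170. 333. 199.] z 75 c [623. 127.] [108.  59.] 88 med [620. 133.  70.]
scene box_green_center 0.37 [273. 144. 301. 180.] z 85 c [603. 238.] [58. 82.] 2 med [597. 226.  79.]
scene tape_roll 0.41 [366. 286. 451. 415.] z 100 c [ 421. -471.] [474. 108.] 50 med [ 535. -407.   62.]
scene loupe 0.76 [411. 271. 433. 297.] z 20 c [ 686. -234.] [60. 28.] 80 med [ 686. -233.   14.]
```

Request:
play_rows --pt "0 5 -1.8 -0.6 3" --pt "0 10 -3.6 -1.2 6" --pt "0 15 -5.4 -1.8 9" --pt "0 20 -7.2 -2.4 12" --pt "0 25 -9 -3 15" --pt "0 30 -11 -3.6 18" --pt "0 34 -12.5 -4.2 18.4" --pt "0 37 -13.5 -4.5 18.4" --pt "0 37 -13.5 -4.5 18.4" --pt "0 37 -13.5 -4.5 18.4"

```text
clock: 2.2
eef_pos: [514.7, -370.8, 301.2]
tool_rot: [3.142, -0.0, 0.003]
force: [-1.1, 0.3, 0.1]
width: 85.4
gripper_force: 0.0
```

Run:
```python
from h import *
p,P=grab("wrist","w1");np.save("pics/w1.npy",P)
print(T_tool().round(3))
b=P[(P[...,2]>58)&(P[...,2]<67)];print(cv2.minAreaRect(b[:,:2].astype(np.float32)),len(b))
b=P[(P[...,2]>94)&(P[...,2]<106)];print(cv2.minAreaRect(b[:,:2].astype(np.float32)),len(b),b[:,2].mean())
b=P[(P[...,2]>110)&(P[...,2]<150)];print(cv2.minAreaRect(b[:,:2].astype(np.float32)),len(b),b.mean(0))
```

```text
[[ 1.00000e+00 -0.00000e+00 -1.00000e-03  5.13097e+02]
 [-0.00000e+00 -1.00000e+00 -1.00000e-03 -3.72359e+02]
 [-1.00000e-03  1.00000e-03 -1.00000e+00  3.01195e+02]
 [ 0.00000e+00  0.00000e+00  0.00000e+00  1.00000e+00]]
((534.3576049804688, -269.8805847167969), (389.389404296875, 173.40570068359375), 72.98727416992188) 34085
((514.4083251953125, -327.68804931640625), (87.6169204711914, 122.5258560180664), 7.905776023864746) 2242 98.92579606523482
((535.8305053710938, -264.9573059082031), (7.97950553894043, 26.363149642944336), 72.4497299194336) 613 [ 536.19714136 -266.20951241  126.46652854]
```

View pics/w1.png

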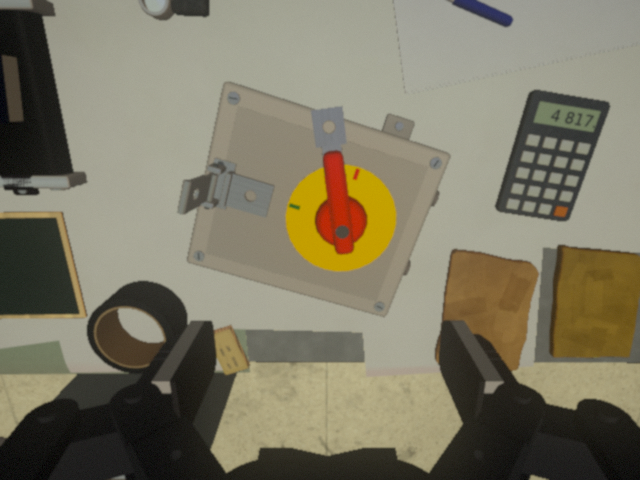

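The wrist picture shows the hub at about (341,219), the tongue hole (329,127), the lug hole (250,196), the hasp leaning outward at (200,190) and the green tick at (294,207).

Run:
```python
from h import *
P=np.load("pics/w1.npy");p=cv2.imread("pics/w1.png");hsv=cv2.cvtColor(p,cv2.COLOR_BGR2HSV)
def at(m): return np.nanmedian(P[m],0)
red=((hsv[...,0]<6)|(hsv[...,0]>174))&(hsv[...,1]>150)&(hsv[...,2]>70)&(P[...,2]>95)&(P[...,2]<110)
q=P[red];print("red top",cv2.minAreaRect(q[:,:2].astype(np.float32)),q.mean(0))
yel=(abs(hsv[...,0].astype(int)-25)<6)&(hsv[...,1]>180)&(P[...,2]>55)&(P[...,2]<72)&(P[...,0]>430)&(P[...,0]<600)
hull=cv2.convexHull(P[yel][:,:2].astype(np.float32));print("disc",cv2.minEnclosingCircle(hull))
for n,(u,v) in dict(hub=(343,231),hh=(329,127),lug=(250,196)).items():
    print(n,np.round(np.nanmedian(P[v-2:v+3,u-2:u+3].reshape(-1,3),0),1))
# precise lug/tongue ring: steel pixels by height
for lo,hi,box in ((70,80,(225,280,175,220)),(76,84,(308,350,103,155))):
    u0,u1,v0,v1=box;Q=P[v0:v1,u0:u1].reshape(-1,3);Q=Q[(Q[:,2]>lo)&(Q[:,2]<hi)];print(cv2.minAreaRect(Q[:,:2].astype(np.float32)),np.median(Q,0))
# lid
lid=(P[...,2]>58)&(P[...,2]<66);lid[:, :185]=0;lid[:,455:]=0;lid[320:]=0;lid[:75]=0
lid=cv2.morphologyEx(lid.astype(np.uint8),cv2.MORPH_OPEN,np.ones((3,3)))>0
print("lid",cv2.minAreaRect(P[lid][:,:2].astype(np.float32)))
s=P[170:215,175:215].reshape(-1,3);s=s[s[:,2]>88];print("strap",cv2.minAreaRect(s[:,:2].astype(np.float32)),s[s[:,2]>np.nanmax(s[:,2])-6].mean(0),s[s[:,2]<96].mean(0),np.nanmax(s[:,2]))
```

```text
red top ((523.370849609375, -379.8623352050781), (84.30726623535156, 15.556476593017578), 8.690428733825684) [ 538.08874611 -377.2463965    99.03781805]
disc ((499.6539611816406, -382.3583984375), 51.65591812133789)
hub [ 500.5 -383.3  100.2]
hh [ 583.1 -371.3   60.9]
lug [ 522.1 -299.    61.7]
((525.096923828125, -298.738037109375), (41.79108428955078, 30.562772750854492), 73.08008575439453) [ 526.35041844 -298.79062926   73.67621116]
((579.685546875, -371.6631164550781), (38.09878158569336, 26.001102447509766), 7.876748561859131) [ 581.54911339 -371.29838428   79.63308544]
lid ((507.8615417480469, -356.47650146484375), (208.27178955078125, 173.40570068359375), 72.98727416992188)
strap ((535.2457885742188, -266.21466064453125), (11.10155963897705, 26.837459564208984), 75.1142807006836) [ 536.39027589 -264.91706527  133.12726485] [ 534.92436683 -269.8171281    91.95190237] 135.98057709738902
```

Request:
play_rows --pt "0 1.7 0.2 4 -4.2" --pt "0 3.4 0.36 8 -8.5" --pt "0 3.4 0.36 13 -8.5" --pt "0 3.4 0.36 17 -8.5" --pt "0 3.4 0.36 20.6 -8.5" --pt "0 3.4 0.36 20.6 -8.5" --pt "1 3.4 0.36 20.6 -8.5" --pt "1 3.4 0.36 20.6 -8.5" --pt "1 3.4 0.36 20.6 -8.5" --pt "1 3.4 0.36 20.6 -8.5"

```text
clock: 3.25
eef_pos: [548.4, -376.4, 97.3]
tool_rot: [3.139, -0.002, 0.148]
force: [0.2, 0.4, -0.4]
width: 28.0
gripper_force: 0.0
```

Request:
play_rows --pt "1 0 0 0 0" --pt "1 0 0 0 0" --pt "1 0 0 0 0" --pt "1 0 0 0 0"

```text
clock: 3.65
eef_pos: [548.2, -376.2, 96.9]
tool_rot: [3.14, -0.002, 0.148]
force: [-0.7, 0.4, 6.8]
width: 15.9
gripper_force: 61.3
```

Request:
play_rows --pt "1 -0.05 -0.67 0 -8" --pt "1 -0.19 -1.32 0 -16" --pt "1 -0.42 -1.95 0 -24" --pt "1 -0.73 -2.54 0 -32" --pt "1 -1.12 -3.09 0 -40" --pt "1 -1.59 -3.57 0 -48" --pt "1 -2.12 -3.98 0 -56" --pt "1 -2.73 -4.33 0 -64.5" --pt "1 -2.73 -4.33 0 -64.5" --pt "1 -2.73 -4.33 0 -64.5"

```text
clock: 4.65
eef_pos: [514.2, -336.4, 96.8]
tool_rot: [3.141, -0.0, 1.274]
force: [-3.2, 1.3, 9.5]
width: 15.7
gripper_force: 61.8
```

Run:
```python
from h import *
p,P=grab("wrist","w2");np.save("pics/w2.npy",P)
print(T_tool().round(3), ctrl.read_state()["width"])
```

```text
[[ 2.93000e-01  9.56000e-01  0.00000e+00  5.14181e+02]
 [ 9.56000e-01 -2.93000e-01  0.00000e+00 -3.36404e+02]
 [ 0.00000e+00  0.00000e+00 -1.00000e+00  9.68220e+01]
 [ 0.00000e+00  0.00000e+00  0.00000e+00  1.00000e+00]] 16.227656094259636
```

View pics/w2.png

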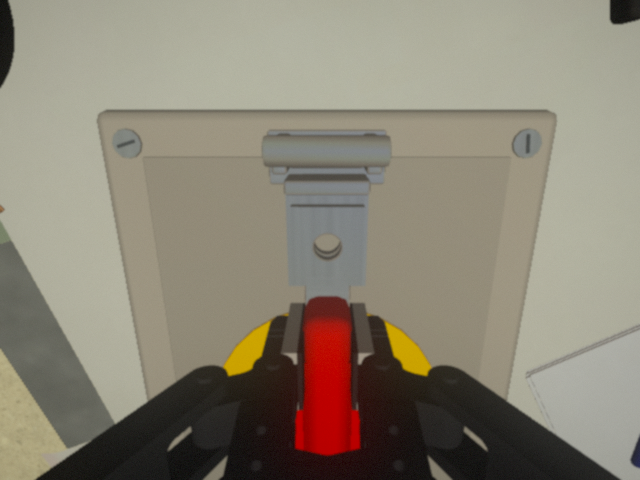

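The lever lies along the isolator's y axis, and the tongue and lug holes overlap at (327,243). The hasp edge is at (327,150). I'll release, back off and go outside the strap.

Request:
play_rows --pt "0.5 0 0 0 0" --pt "0.5 0 0 0 0" --pt "0.5 0 0 0 0" --pt "0.5 0 0 -4.5 0" --pt "0.5 0 0 -9 0" --pt "1 4 0 -9 0" --pt "1 8 0 -9 0" --pt "1 10.5 0 -9 0" --pt "1 10.5 0 -9 0" --pt "1 10.5 0 -9 0"

```text
clock: 5.7
eef_pos: [544.9, -236.3, 185.2]
tool_rot: [-3.141, 0.001, 1.275]
force: [-0.1, -0.7, 0.4]
width: 0.2
gripper_force: 0.0
```

Run:
```python
from h import *
print(T_tool().round(3)[:3,3], ctrl.read_state()["width"])
```

```text
[ 544.943 -236.298  185.192] 0.24959158445058446
```

Request:
play_rows --pt "1 0 0 4.5 0" --pt "1 -1 0 4.5 0" --pt "1 -2 0 4.5 0" --pt "1 -3.5 0 4.6 0" --pt "1 -5 0 5.2 0" --pt "1 -6.2 0 6.2 0" --pt "1 -6.8 0 7 0" --pt "1 -6.8 0 7.4 0" --pt "1 -6.8 0 7.5 0" --pt "1 -6.8 0 7.5 0"

```text
clock: 6.7
eef_pos: [523.9, -303.3, 111.0]
tool_rot: [-3.141, 0.003, 1.273]
force: [-4.2, -2.6, 7.0]
width: 0.2
gripper_force: 3.2
```

Request:
play_rows --pt "1 0 0 0.1 0" --pt "1 0 0 0.15 0" --pt "1 0 0 0.15 0" --pt "1 0 0 0.15 0"

```text
clock: 7.1
eef_pos: [524.1, -303.2, 110.7]
tool_rot: [-3.141, 0.003, 1.273]
force: [-5.7, -2.0, 15.4]
width: -0.4
gripper_force: 7.6
```

Request:
play_rows --pt "1 0 0 -4 0" --pt "0.5 -2 0 -9 0" --pt "0 -6 0 -14 0" --pt "0 -8 0 -17 0" --pt "0 -8 0 -17 0" --pt "0 -8 0 -17 0"

```text
clock: 7.7
eef_pos: [501.9, -378.5, 279.7]
tool_rot: [3.139, 0.0, 1.273]
force: [0.4, 0.3, -0.3]
width: 72.2
gripper_force: 0.0
```

Run:
```python
from h import *
p,P=grab("wrist","w3");np.save("pics/w3.npy",P)
T=T_tool();print(T.round(3)[:3,3])
A=np.array([499.8,-382.7]);ey=np.array([.2925,.956]);ex=np.array([.956,-.2925])
X=(P[...,:2]-A)@ex;Y=(P[...,:2]-A)@ey
m=(abs(X)<12)&(Y>70)&(Y<116)&(P[...,2]>74)&(P[...,2]<140)
for y in range(70,116,6):
    k=m&(Y>=y)&(Y<y+6);print(y,k.sum(),np.nanmedian(P[...,2][k]) if k.any() else None)
hsv=cv2.cvtColor(p,cv2.COLOR_RGB2HSV)
red=((hsv[...,0]<6)|(hsv[...,0]>174))&(hsv[...,1]>150)&(P[...,2]>95)&(P[...,2]<110)
q=P[red];print(cv2.minAreaRect(np.c_[X[red],Y[red]].astype(np.float32)))
cv2.imwrite("pics/w3c.png",p[:,:,::-1])
```

```text
[ 501.642 -376.817  278.219]
70 256 85.51783419986768
76 254 84.97129100394554
82 173 85.10350198252712
88 236 84.89386379608419
94 287 85.07062924494153
100 287 85.11982568836095
106 286 85.03426116887704
112 193 85.38694083848912
((0.13535594940185547, 23.947660446166992), (17.235065460205078, 84.1229476928711), 0.38819918036460876)
```

View pics/w3.png

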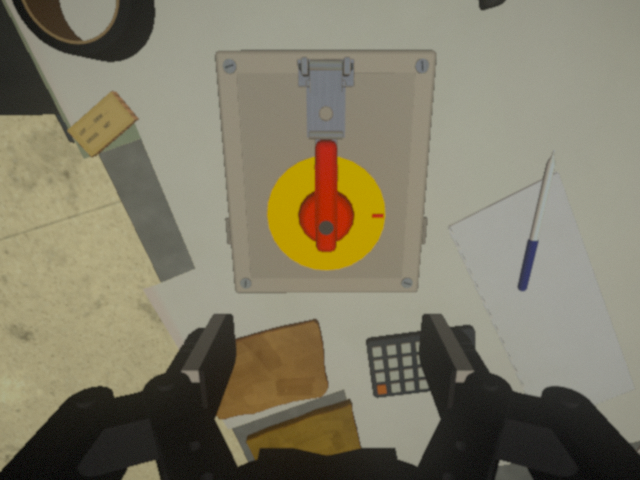

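The hasp is flat (about 85 mm high all along) and the lever is within 0.4° of off. Next I'll take an overview of the belt, board and padlock.

Request:
play_rows --pt "0 4.5 -0.8 -2 8" --pt "0 9 -1.6 -4 16" --pt "0 13.5 -2.4 -6 24" --pt "0 18 -3.3 -8 32" --pt "0 22.5 -4.1 -10 40" --pt "0 27 -5 -12.1 48" --pt "0 31.8 -5.8 -12.1 56" --pt "0 36.5 -6.7 -12.1 64" --pt "0 41 -7.6 -12.1 73" --pt "0 45.5 -8.4 -12.1 73"

```text
clock: 8.75
eef_pos: [552.9, 85.0, 397.8]
tool_rot: [3.141, 0.004, -0.001]
force: [1.1, -0.6, -0.1]
width: 85.0
gripper_force: 0.0
```

Request:
play_rows --pt "0 0 -4 0 0" --pt "0 0 -4.7 0 0" --pt "0 0 -4.7 0 0" --pt "0 0 -4.7 0 0"

```text
clock: 9.15
eef_pos: [553.8, 128.0, 398.5]
tool_rot: [3.14, 0.002, -0.0]
force: [-0.8, -0.4, -0.3]
width: 86.0
gripper_force: 0.0
```

```bash
cat >> h.py <<'E'
def boxes(P,p,show=True):
    out=[]
    for nm in["box_navy_a_center","box_wine_a_center","box_green_center"]:
        for c,b,Q,m in pts("wrist",P,nm):
            if c<.35 or len(Q)<200: continue
            z=np.percentile(Q[:,2],90)
            q=Q[abs(Q[:,2]-z)<5];r=cv2.minAreaRect(q[:,:2].astype(np.float32))
            print(nm[4:9],round(c,2),"z",round(z,1),"c",np.round(r[0],1),"wh",np.round(r[1],1),"a",round(r[2],1))
E
python3 - <<'E'
from h import *
p,P=grab("wrist","w4");np.save("pics/w4.npy",P)
T=T_tool();print(T.round(3)[:3,3],ctrl.read_state()["qpos"].round(2))
boxes(P,p)
for nm in("board_top","padlock_center","tape_roll"):
    for c,b,Q,m in pts("wrist",P,nm)[:2]:
        r=cv2.minAreaRect(Q[:,:2].astype(np.float32));print(nm,round(c,2),np.median(Q,0).round(1),np.round(r[0]),np.round(r[1]),round(r[2],1))
E
```

```text
[554.133 127.19  398.876] [-0.17  0.39 -0.16  1.53  0.07  1.23 -1.91]
navy_ 0.96 z 72.2 c [613.1 337.3] wh [56.1 77.1] a 1.1
wine_ 0.9 z 82.2 c [604.7 243.2] wh [55.2 76.1] a 0.0
green 0.71 z 72.2 c [625.1 143.6] wh [76.  56.1] a 88.5
board_top 0.77 [430.2 -24.1   4.9] [424. -25.] [135. 117.] 0.9
padlock_center 0.93 [433.5 256.5  12.2] [435. 263.] [59. 48.] 44.5
tape_roll 0.77 [ 365.6 -154.9   35.8] [ 358. -173.] [132.  92.] 73.6
tape_roll 0.44 [ 492.4 -246.6   31.4] [ 491. -258.] [161.  69.] 13.8
```

View pics/w4.png

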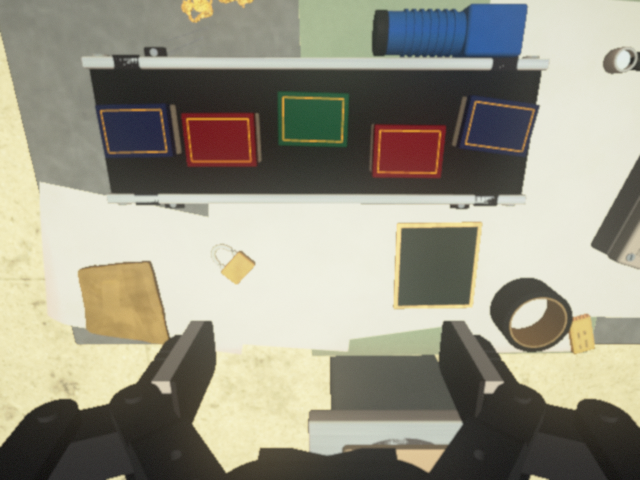

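The picture shows all five boxes with their long sides roughly along the belt: navy (135,131), wine (221,139), green (313,119), wine (408,150) and navy (499,125). The board is at (438,265), the padlock at (237,265) and the tape at (533,315).

Run:
```python
from h import *
P=np.load("pics/w4.npy")
m=((P[...,2]>64)&(P[...,2]<90)&(P[...,0]>560)&(P[...,0]<700)&(P[...,1]>-120)&(P[...,1]<400)).astype(np.uint8)
n,L,st,_=cv2.connectedComponentsWithStats(m)
for i in range(1,n):
    if st[i,4]<800: continue
    Q=P[L==i];z=np.median(Q[:,2]);q=Q[abs(Q[:,2]-z)<4]
    r=cv2.minAreaRect(q[:,:2].astype(np.float32));print(round(z,1),np.round(r[0],1),np.round(r[1],1),round(r[2],1))
# board: felt+ply above z 3
m=((P[...,2]>3)&(P[...,2]<10)&(P[...,0]>340)&(P[...,0]<520)&(P[...,1]>-100)&(P[...,1]<60)).astype(np.uint8)
m=cv2.morphologyEx(m,cv2.MORPH_OPEN,np.ones((3,3)));n,L,st,_=cv2.connectedComponentsWithStats(m)
i=1+np.argmax(st[1:,4]);Q=P[L==i];print("board",cv2.minAreaRect(Q[:,:2].astype(np.float32)),np.median(Q[:,2]))
```

```text
71.1 [625.1 143.6] [76.  56.1] 88.4
71.0 [617.7 -57.9] [77.2 56. ] 82.5
71.1 [613.1 337.3] [56.1 77.1] 1.1
81.1 [604.7 243.5] [55.2 76.7] 0.0
81.0 [592.2  40.7] [76.1 56. ] 89.0
board ((425.9881896972656, -24.490169525146484), (129.87611389160156, 115.37865447998047), 1.321489691734314) 4.965309960338544
```

Request:
play_rows --pt "0 0.4 1 2.5 -8.5" --pt "0 0.8 2 5 -17" --pt "0 1.2 3 8 -25.5" --pt "0 1.6 4 11 -34" --pt "0 2 5 14 -42.5" --pt "0 2.4 6 17 -51" --pt "0 2.8 7 20 -59.5" --pt "0 3.2 8 23 -68" --pt "0 3.8 8.8 25 -76.5" --pt "0 3.8 8.8 25 -85"

```text
clock: 10.5
eef_pos: [591.3, 37.8, 146.6]
tool_rot: [-3.137, 0.002, 1.486]
force: [-0.8, 0.6, -0.6]
width: 85.4
gripper_force: 0.0
```

Request:
play_rows --pt "0 0 0 3 -4" --pt "0 0 0 6 -4" --pt "0 0 0 8.2 -4" --pt "0 0 0 8.2 -4" --pt "0.9 0 0 8.2 -4" --pt "0.9 0 0 8.2 -4" --pt "0.9 0 0 8.2 -4" --pt "0.9 0 0 8.2 -4" --pt "0.9 0 0 8.2 -4" --pt "0.9 0 0 8.2 -4"

```text
clock: 11.5
eef_pos: [593.6, 40.9, 69.5]
tool_rot: [3.139, -0.0, 1.553]
force: [-0.5, -0.6, 7.6]
width: 55.2
gripper_force: 64.9
```

Request:
play_rows --pt "0.9 0 0 -4 0" --pt "0.9 -0.3 -1.5 -7 8" --pt "0.9 -1 -3.5 -7 16" --pt "0.9 -1.8 -5.5 -7 24" --pt "0.9 -2.6 -7.5 -7 32" --pt "0.9 -3.5 -9.5 -7 40" --pt "0.9 -4.4 -11.5 -7 48" --pt "0.9 -5.3 -13.5 -7 56" --pt "0.9 -6.2 -15.2 -7 64" --pt "0.9 -6.8 -16.5 -7 72"

```text
clock: 12.5
eef_pos: [424.9, -25.0, 138.2]
tool_rot: [3.141, 0.0, 0.29]
force: [-0.7, -0.3, -1.2]
width: 55.0
gripper_force: 65.1
```

Request:
play_rows --pt "0.9 0 0 1 8" --pt "0.9 0 0 3 15.7" --pt "0.9 0 0 5 15.7" --pt "0.9 0 0 7 15.7" --pt "0.9 0 0 8.5 15.7" --pt "0.9 0 0 9.5 15.7" --pt "0.9 0 0 9.5 15.7" --pt "0.9 0 0 9.5 15.7"

```text
clock: 13.3
eef_pos: [426.2, -24.3, 42.1]
tool_rot: [-3.14, 0.001, 0.023]
force: [0.2, -1.1, -3.4]
width: 55.2
gripper_force: 64.9
```

Run:
```python
from h import *
T=T_tool();s=ctrl.read_state();print(T.round(3)[:3,3],s["tool_rot"],s["width"],s["force"])
```

```text
[426.228 -24.31   42.13 ] [-3.14025905e+00  5.09798840e-04  2.31050599e-02] 55.244112253612336 [ 0.15888003 -1.05193836 -3.37623337]
```

Request:
play_rows --pt "0.9 0 0 0.4 0" --pt "0.9 0 0 0.7 0" --pt "0.9 0 0 0.85 0" --pt "0.9 0 0 0.85 0"

```text
clock: 13.7
eef_pos: [426.4, -24.6, 35.5]
tool_rot: [3.14, -0.001, 0.022]
force: [-0.6, -0.7, 6.3]
width: 54.9
gripper_force: 65.8
```

Request:
play_rows --pt "0.3 0 0 0 0" --pt "0 0 0 0 0" --pt "0 0 0 0 0" --pt "0 0 0 -4 0" --pt "0 0 0 -9 0" --pt "0 1 -2 -12 -8" --pt "0 3.5 -5.5 -12 -16" --pt "0 6 -9 -12 -24" --pt "0 8.5 -12.5 -12 -32" --pt "0 11 -16 -12 -40"

```text
clock: 14.7
eef_pos: [533.3, 139.0, 154.4]
tool_rot: [-3.141, 0.001, 0.726]
force: [0.7, 0.7, 0.7]
width: 85.4
gripper_force: 0.0
```

Request:
play_rows --pt "0 3 -0.8 0 -8" --pt "0 6 -1.6 0 -16" --pt "0 9 -2.4 0 -24" --pt "0 12.4 -3.16 0 -32" --pt "0 12.4 -3.16 1 -40" --pt "0 12.4 -3.16 2.5 -48.7" --pt "0 12.4 -3.16 5.5 -48.7" --pt "0 12.4 -3.16 8.6 -48.7" --pt "0 12.4 -3.16 8.6 -48.7" --pt "0.9 12.4 -3.16 8.6 -48.7"

```text
clock: 15.7
eef_pos: [604.6, 243.7, 68.4]
tool_rot: [-3.14, -0.0, 1.571]
force: [-0.5, 0.5, 0.8]
width: 73.3
gripper_force: 0.0
```

Request:
play_rows --pt "0.9 0 0 0 0" --pt "0.9 0 0 0 0" --pt "0.9 0 0 0 0" --pt "0.9 0 0 0 0" --pt "0.9 0 0 0 0"

```text
clock: 16.2
eef_pos: [605.8, 244.5, 70.5]
tool_rot: [3.139, -0.002, 1.57]
force: [-1.1, 0.1, 5.7]
width: 55.4
gripper_force: 65.4
```

Request:
play_rows --pt "0.9 0 0 -4 0" --pt "0.9 -1 -1 -8 8" --pt "0.9 -3.5 -3 -8 16" --pt "0.9 -6.5 -5 -8 24" --pt "0.9 -9.5 -7 -8 32" --pt "0.9 -12.5 -9 -8 40" --pt "0.9 -15.5 -11 -8 48" --pt "0.9 -18.5 -13 -8 56" --pt "0.9 -21.5 -15 -8 64" --pt "0.9 -24.5 -16.9 -8 72"

```text
clock: 17.2
eef_pos: [434.9, -2.6, 148.8]
tool_rot: [3.141, -0.0, 0.308]
force: [1.4, -0.7, -2.5]
width: 55.8
gripper_force: 65.4
```

Run:
```python
from h import *
T=T_tool();s=ctrl.read_state();print(T.round(3)[:3,3],s["tool_rot"],s["width"],s["force"])
```

```text
[434.866  -2.647 148.753] [ 3.14089436e+00 -3.77383714e-04  3.08203617e-01] 55.76721458406385 [ 1.35876116 -0.74289538 -2.54498201]
```

Request:
play_rows --pt "0.9 -0.8 0.9 0 8" --pt "0.9 -1.63 1.89 0 16.7" --pt "0.9 -1.63 1.89 3 16.7" --pt "0.9 -1.63 1.89 5 16.7" --pt "0.9 -1.63 1.89 6.5 16.7" --pt "0.9 -1.63 1.89 7 16.7" --pt "0.9 -1.63 1.89 7.15 16.7" --pt "0.9 -1.63 1.89 7.15 16.7"

```text
clock: 18.0
eef_pos: [425.6, -24.4, 78.4]
tool_rot: [3.14, -0.0, 0.023]
force: [-5.0, -0.5, 14.0]
width: 55.4
gripper_force: 67.3
```

Run:
```python
from h import *
T=T_tool();s=ctrl.read_state();print(T.round(3)[:3,3],s["tool_rot"],s["width"],s["force"])
p,P=grab("side","s5")
cv2.imwrite("pics/s5c.png",cv2.resize(p[200:340,290:470,::-1],None,fx=3,fy=3))
```

```text
[425.593 -24.35   78.387] [ 3.13980678e+00 -4.90826239e-04  2.29548623e-02] 55.4350478688068 [-4.96605992 -0.52034384 14.00483986]
```

View pics/s5c.png

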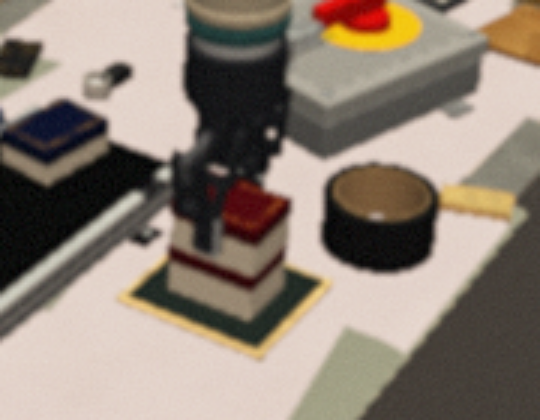

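The two wine boxes are stacked squarely on the board at (230,250) in the crop, in contact. Releasing; green next.

Request:
play_rows --pt "0.3 0 0 0 0" --pt "0 0 0 0 0" --pt "0 0 0 0 0" --pt "0 0 0 -4 0" --pt "0 0 0 -8 0" --pt "0 2.5 -2 -9 -8" --pt "0 5.5 -4.4 -9 -16" --pt "0 8.5 -6.8 -9 -24" --pt "0 11.5 -9.2 -9 -32" --pt "0 14.5 -11.6 -9 -40"

```text
clock: 19.05
eef_pos: [569.7, 95.5, 166.9]
tool_rot: [3.142, 0.0, 0.725]
force: [0.3, 0.6, -0.5]
width: 85.1
gripper_force: 0.0
```

Request:
play_rows --pt "0 2.5 0 0 -8" --pt "0 5 0 0 -16" --pt "0 7.5 0.1 1 -24" --pt "0 7.5 0.1 3 -32" --pt "0 7.5 0.1 4 -40" --pt "0 7.5 0.1 5 -47.1" --pt "0 7.5 0.1 9 -47.1" --pt "0 7.5 0.1 10.1 -47.1" --pt "0 7.5 0.1 10.1 -47.1" --pt "0.9 7.5 0.1 10.1 -47.1"

```text
clock: 20.05
eef_pos: [626.1, 144.1, 66.9]
tool_rot: [3.141, -0.001, 1.542]
force: [-0.3, 0.5, 0.3]
width: 72.8
gripper_force: 0.0
```

Request:
play_rows --pt "0.9 0 0 0 0" --pt "0.9 0 0 0 0" --pt "0.9 0 0 0 0" --pt "0.9 0 0 0 0" --pt "0.9 0 0 0 0"

```text
clock: 20.55
eef_pos: [626.6, 144.2, 67.9]
tool_rot: [3.139, -0.001, 1.542]
force: [0.3, -0.5, 6.8]
width: 55.2
gripper_force: 65.2
```

Request:
play_rows --pt "0.9 0 0 -5 0" --pt "0.9 -1 -1 -9 8" --pt "0.9 -3 -3.4 -10 16" --pt "0.9 -5 -5.7 -10 24" --pt "0.9 -7 -8 -10 32" --pt "0.9 -9 -10.3 -10 40" --pt "0.9 -11 -12.6 -10 48" --pt "0.9 -13 -14.9 -10 56" --pt "0.9 -15.2 -17.2 -10 64" --pt "0.9 -17.37 -19.45 -10 72"

```text
clock: 21.55
eef_pos: [425.2, -25.3, 166.3]
tool_rot: [3.141, -0.001, 0.28]
force: [0.5, 0.2, -1.6]
width: 55.2
gripper_force: 64.9
```

Request:
play_rows --pt "0.9 0 0 0 8" --pt "0.9 0 0 1 15.1" --pt "0.9 0 0 3 15.1" --pt "0.9 0 0 4 15.1" --pt "0.9 0 0 4.6 15.1" --pt "0.9 0 0 4.85 15.1" --pt "0.9 0 0 4.95 15.1" --pt "0.9 0 0 4.95 15.1"

```text
clock: 22.35
eef_pos: [426.1, -24.4, 117.8]
tool_rot: [3.14, -0.001, 0.023]
force: [-4.3, -0.3, 14.2]
width: 55.2
gripper_force: 67.0
```

Run:
```python
from h import *
T=T_tool();s=ctrl.read_state();print(T.round(3)[:3,3],s["tool_rot"],s["width"],s["force"])
```

```text
[426.146 -24.391 117.783] [ 3.14000346e+00 -1.05874031e-03  2.29765399e-02] 55.23569137876018 [-4.34342854 -0.28120559 14.23775353]
```

Request:
play_rows --pt "0.3 0 0 0 0" --pt "0 0 0 0 0" --pt "0 0 0 0 0" --pt "0 0 0 -4 0" --pt "0 0 0 -7 0" --pt "0 3 0.6 -7 -8" --pt "0 6 1.2 -7 -16" --pt "0 9 1.8 -7 -24" --pt "0 12 2.4 -6 -32" --pt "0 15 3 -4 -40"

```text
clock: 23.35
eef_pos: [579.2, -51.7, 157.1]
tool_rot: [3.14, -0.002, 0.725]
force: [0.5, -0.6, 0.7]
width: 85.6
gripper_force: 0.0
```

Run:
```python
from h import *
p,P=grab("wrist","w6")
for lo,hi,x0,x1,y0,y1 in((64,90,560,690,-120,0),(100,140,340,510,-100,60)):
    m=((P[...,2]>lo)&(P[...,2]<hi)&(P[...,0]>x0)&(P[...,0]<x1)&(P[...,1]>y0)&(P[...,1]<y1))
    Q=P[m]
    if len(Q)<50: print("none");continue
    z=np.median(Q[:,2]);q=Q[abs(Q[:,2]-z)<4];r=cv2.minAreaRect(q[:,:2].astype(np.float32));print(len(q),round(z,1),np.round(r[0],1),np.round(r[1],1),round(r[2],1))
delta([617.7,-57.9,66])
```

```text
14181 71.0 [618.1 -58. ] [76.3 56.3] 82.7
261 110.5 [462.4  -0.8] [ 2.9 11.2] 2.6
shift cm [2.35 2.73 8.63] yaw now [-1.7996e+02 -1.3000e-01  4.1660e+01]
```

Request:
play_rows --pt "0 2.65 3.24 0 -8" --pt "0 2.65 3.24 0 -16" --pt "0 2.65 3.24 1 -24" --pt "0 2.65 3.24 3 -32" --pt "0 2.65 3.24 4 -41.2" --pt "0 2.65 3.24 5 -41.2" --pt "0 2.65 3.24 8 -41.2" --pt "0 2.65 3.24 9 -41.2" --pt "0 2.65 3.24 9 -41.2" --pt "0.9 2.65 3.24 9 -41.2"

```text
clock: 24.4
eef_pos: [618.6, -57.7, 67.1]
tool_rot: [3.141, -0.0, 1.439]
force: [-0.5, -0.3, 0.3]
width: 73.3
gripper_force: 0.0
```

Request:
play_rows --pt "0.9 0 0 0 0" --pt "0.9 0 0 0 0" --pt "0.9 0 0 0 0" --pt "0.9 0 0 0 0" --pt "0.9 0 0 0 0"

```text
clock: 24.9
eef_pos: [619.2, -57.8, 68.0]
tool_rot: [3.139, -0.0, 1.439]
force: [-0.5, 0.1, 7.3]
width: 54.9
gripper_force: 65.0
```

Request:
play_rows --pt "0.9 0 0 -5 0" --pt "0.9 0 0 -10 8" --pt "0.9 0.1 -1.4 -12 16" --pt "0.9 0.2 -4 -12 24" --pt "0.9 0.3 -6.7 -12 32" --pt "0.9 0.4 -9.4 -12 40" --pt "0.9 0.5 -12 -12 48" --pt "0.9 0.6 -14.6 -12 56" --pt "0.9 0.7 -17.2 -12 64" --pt "0.9 0.81 -19.46 -12 72"

```text
clock: 25.9
eef_pos: [424.7, -24.5, 186.5]
tool_rot: [3.141, 0.0, 0.177]
force: [0.2, -0.0, -0.8]
width: 54.9
gripper_force: 64.9
```

Request:
play_rows --pt "0.9 0 0 0 8" --pt "0.9 0 0 0 9.2" --pt "0.9 0 0 1 9.2" --pt "0.9 0 0 2.5 9.2" --pt "0.9 0 0 3.3 9.2" --pt "0.9 0 0 3.65 9.2" --pt "0.9 0 0 3.75 9.2" --pt "0.9 0 0 3.75 9.2"

```text
clock: 26.7
eef_pos: [426.0, -24.5, 149.8]
tool_rot: [3.14, 0.0, 0.024]
force: [-5.5, -0.9, 20.7]
width: 55.1
gripper_force: 67.7
```

Run:
```python
from h import *
T=T_tool();s=ctrl.read_state();print(T.round(3)[:3,3],s["tool_rot"],s["width"],s["force"])
```

```text
[426.008 -24.457 149.837] [3.13964066e+00 3.64770965e-04 2.39928941e-02] 55.108510958444384 [-5.4887241  -0.92359458 20.72101375]
```

Request:
play_rows --pt "0.3 0 0 -0.05 0" --pt "0 0 0 -0.05 0" --pt "0 0 0 -0.05 0" --pt "0 0 0 -4 0" --pt "0 0 0 -6 0" --pt "0 1.3 -2.4 -6 -8" --pt "0 3.3 -6 -6 -16" --pt "0 5.3 -9.7 -6 -24" --pt "0 7.3 -13.4 -6 -32" --pt "0 9.3 -17 -6 -40"

```text
clock: 27.7
eef_pos: [516.2, 148.8, 208.5]
tool_rot: [-3.141, 0.0, 0.726]
force: [1.0, 0.8, -0.4]
width: 85.3
gripper_force: 0.0
```

Request:
play_rows --pt "0 4 -1.5 0 -8" --pt "0 8 -3.1 1 -16" --pt "0 12 -4.7 3 -24" --pt "0 16 -6.2 5 -32" --pt "0 19.88 -7.78 7 -40" --pt "0 19.88 -7.78 9 -49.8" --pt "0 19.88 -7.78 12 -49.8" --pt "0 19.88 -7.78 14.3 -49.8" --pt "0 19.88 -7.78 14.3 -49.8" --pt "0.9 19.88 -7.78 14.3 -49.8"

```text
clock: 28.7
eef_pos: [613.6, 336.9, 65.8]
tool_rot: [-3.141, -0.0, 1.589]
force: [0.1, 0.1, 1.3]
width: 72.9
gripper_force: 0.0
```

Request:
play_rows --pt "0.9 0 0 0 0" --pt "0.9 0 0 0 0" --pt "0.9 0 0 0 0" --pt "0.9 0 0 0 0" --pt "0.9 0 0 0 0"

```text
clock: 29.2
eef_pos: [614.5, 337.7, 68.1]
tool_rot: [3.139, -0.002, 1.589]
force: [1.8, 0.2, 6.3]
width: 55.2
gripper_force: 66.3
```

Request:
play_rows --pt "0.9 0 0 -4.5 0" --pt "0.9 0 0 -9 8" --pt "0.9 -1 -1 -13 16" --pt "0.9 -4.5 -3 -15 24" --pt "0.9 -8.5 -5 -15 32" --pt "0.9 -12.5 -7 -15 40" --pt "0.9 -16.5 -9 -15 48" --pt "0.9 -20.5 -11 -15 56" --pt "0.9 -24.5 -13 -15 64" --pt "0.9 -28 -15 -15 72"

```text
clock: 30.2
eef_pos: [467.6, 51.8, 215.9]
tool_rot: [3.14, 0.0, 0.326]
force: [0.5, -0.8, -1.0]
width: 54.9
gripper_force: 65.5
```

Run:
```python
from h import *
T=T_tool();s=ctrl.read_state();print(T.round(3)[:3,3],s["tool_rot"],s["width"],s["force"])
```

```text
[467.616  51.84  215.913] [3.14021523e+00 4.52312163e-04 3.26138617e-01] 54.9424581484613 [ 0.45099264 -0.7533805  -0.98541904]
```

Request:
play_rows --pt "0.9 -2.2 2 0 6" --pt "0.9 -4.4 4 0 12" --pt "0.9 -6.6 6.08 0 17.8" --pt "0.9 -6.6 6.08 0 17.8" --pt "0.9 -6.6 6.08 1.5 17.8" --pt "0.9 -6.6 6.08 2.7 17.8" --pt "0.9 -6.6 6.08 3.3 17.8" --pt "0.9 -6.6 6.08 3.5 17.8" --pt "0.9 -6.6 6.08 3.5 17.8"

```text
clock: 31.1
eef_pos: [426.4, -24.3, 181.9]
tool_rot: [3.14, -0.0, 0.024]
force: [-4.1, -0.4, 10.4]
width: 55.2
gripper_force: 67.0
```

Run:
```python
from h import *
T=T_tool();s=ctrl.read_state();print(T.round(3)[:3,3],s["tool_rot"],s["width"],s["force"])
p,P=grab("side","s7")
cv2.imwrite("pics/s7c.png",cv2.resize(p[180:360,250:450,::-1],None,fx=3,fy=3))
```

```text
[426.397 -24.265 181.927] [ 3.13986869e+00 -3.05466332e-04  2.36977250e-02] 55.22803419363635 [-4.11919232 -0.36920983 10.37474622]
```

View pics/s7c.png

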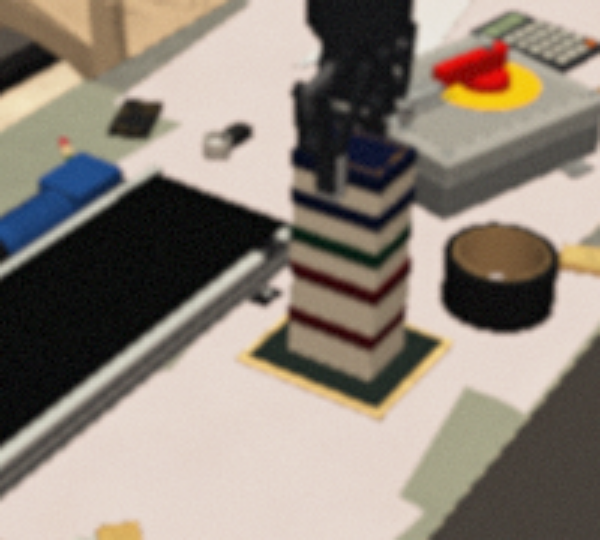

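The five boxes stand in one straight column at (350,260) in the crop. Releasing, then off to the padlock.

Request:
play_rows --pt "0.3 0 0 0 0" --pt "0 0 0 0 0" --pt "0 0 0 0 0" --pt "0 0 0 -4 0" --pt "0 0 0 -8 0" --pt "0 1 -4 -10 0" --pt "0 2 -9 -10 0" --pt "0 3 -14 -10 0" --pt "0 4 -19 -10 0" --pt "0 5 -24 -10 0"

```text
clock: 32.15
eef_pos: [470.6, 214.2, 280.8]
tool_rot: [3.141, -0.0, 0.022]
force: [1.1, -0.1, 0.2]
width: 85.1
gripper_force: 0.0
```

Request:
play_rows --pt "0 0 -3 0 0" --pt "0 0 -3 0 0" --pt "0 0 -3 0 0"

```text
clock: 32.45
eef_pos: [469.2, 242.7, 280.5]
tool_rot: [3.141, 0.001, 0.024]
force: [0.2, -0.5, -1.1]
width: 85.5
gripper_force: 0.0
```

Run:
```python
from h import *
p,P=grab("wrist","w8")
T=T_tool();s=ctrl.read_state();print(T.round(3)[:3,3],s["tool_rot"])
for c,b,Q,m in pts("wrist",P,"padlock_center")[:2]:
    z=np.percentile(Q[:,2],90);q=Q[Q[:,2]>z-3];r=cv2.minAreaRect(q[:,:2].astype(np.float32));print(c,b,z,r)
    # body: brass-coloured
    hsv=cv2.cvtColor(p,cv2.COLOR_RGB2HSV);k=m&(hsv[...,1]>110);k=cv2.morphologyEx(k.astype(np.uint8),cv2.MORPH_OPEN,np.ones((7,7)))>0;q=P[k&(P[...,2]>10)]
    print(cv2.minAreaRect(q[:,:2].astype(np.float32)),np.median(q,0),"shackle",P[m&(hsv[...,1]<80)].mean(0))
```

```text
[469.553 241.46  280.405] [3.14013908e+00 6.54679134e-04 2.22049469e-02]
0.63 [281.1, 201.9, 341.0, 260.1] 13.778786761352388 ((434.2765808105469, 260.720458984375), (51.02165985107422, 41.45179748535156), 48.51313400268555)
((427.0799560546875, 254.29049682617188), (27.475427627563477, 35.767791748046875), 49.66170883178711) [424.99725817 255.65629553  13.01460833] shackle [nan nan nan]
```

View pics/w8.png

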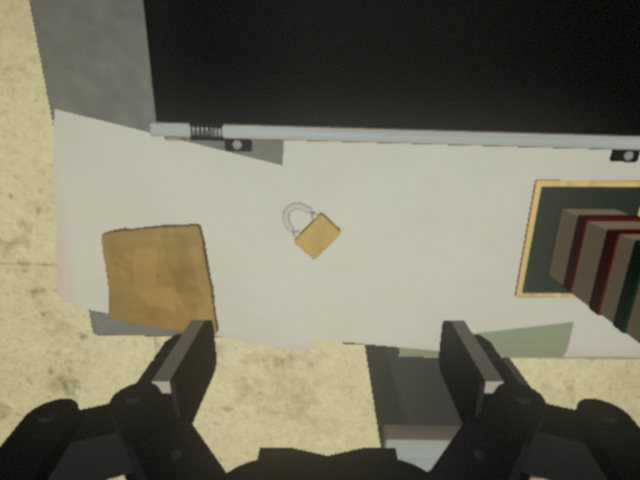

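The padlock lies undisturbed at (317,236), with its shackle pointing up-left at about 49° in world. I'll grip it by its 42 mm sides.

Request:
play_rows --pt "0 -1 -0.3 3 -8" --pt "0 -2 -0.6 6 -16" --pt "0 -3 -0.9 9 -24" --pt "0 -4.21 -1.29 12 -32" --pt "0 -4.21 -1.29 15 -40" --pt "0 -4.21 -1.29 17 -48.2" --pt "0 -4.21 -1.29 17 -48.2" --pt "0 -4.21 -1.29 17 -48.2"

```text
clock: 33.35
eef_pos: [427.7, 253.4, 111.1]
tool_rot: [-3.141, 0.0, 0.858]
force: [-0.2, 0.9, 1.1]
width: 85.3
gripper_force: 0.0
```

Run:
```python
from h import *
p,P=grab("wrist","w9")
T=T_tool();print(T.round(3)[:3,3])
hsv=cv2.cvtColor(p,cv2.COLOR_RGB2HSV)
k=(hsv[...,1]>110)&(abs(P[...,0]-427)<45)&(abs(P[...,1]-254)<45)&(P[...,2]>8)&(P[...,2]<18)
k=cv2.morphologyEx(k.astype(np.uint8),cv2.MORPH_OPEN,np.ones((7,7)))>0;q=P[k]
r=cv2.minAreaRect(q[:,:2].astype(np.float32));print(r,len(q));delta([*r[0],24])
```

```text
[428.067 253.958 111.719]
((427.61053466796875, 253.07936096191406), (28.803268432617188, 40.313838958740234), 47.113155364990234) 3153
shift cm [-0.11  0.02  8.77] yaw now [ 1.7998e+02 -6.0000e-02  4.9220e+01]
```

Request:
play_rows --pt "0 0 0 4 2" --pt "0 0 0 7 2" --pt "0 0 0 8.6 2" --pt "0 0 0 8.6 2" --pt "0.9 0 0 8.6 2" --pt "0.9 0 0 8.6 2" --pt "0.9 0 0 8.6 2" --pt "0.9 0 0 8.6 2" --pt "0.9 0 0 8.6 2" --pt "0.9 0 0 8.6 2"

```text
clock: 34.4
eef_pos: [428.1, 254.7, 26.4]
tool_rot: [3.14, -0.002, 0.828]
force: [0.5, -1.2, 9.3]
width: 40.5
gripper_force: 60.5
```

Request:
play_rows --pt "0.9 0 0 0 0" --pt "0.9 0 0 0 0" --pt "0.9 0 0 0 0"

```text
clock: 34.7
eef_pos: [428.1, 254.7, 26.4]
tool_rot: [3.14, -0.002, 0.828]
force: [-0.9, -1.2, 8.8]
width: 40.4
gripper_force: 60.5
```

Request:
play_rows --pt "0.9 0 0 -4.5 0" --pt "0.9 0 0 -9 0" --pt "0.9 0 0 -13.5 0" --pt "0.9 0 0 -18 0" --pt "0.9 0 0 -22.5 0" --pt "0.9 -2.2 3.3 -22.5 8" --pt "0.9 -4.4 6.7 -22.5 16" --pt "0.9 -6.6 10 -22.5 24" --pt "0.9 -8.8 13.4 -22.5 32" --pt "0.9 -11 16.7 -22.5 32"

```text
clock: 35.7
eef_pos: [476.0, 58.6, 250.6]
tool_rot: [3.14, -0.001, 0.267]
force: [0.2, -0.5, -0.5]
width: 40.1
gripper_force: 62.3
```

Request:
play_rows --pt "0.9 0 0 0 0" --pt "0.9 0 0 0 0"

```text
clock: 35.9
eef_pos: [475.9, 59.4, 250.0]
tool_rot: [3.142, -0.0, 0.267]
force: [-0.4, 0.7, -2.5]
width: 40.2
gripper_force: 62.3
```

Run:
```python
from h import *
s=ctrl.read_state();print(s["eef_pos"],s["width"],s["force"]);delta([569.7,-318.3,250])
```

```text
[475.87760728  59.41239096 250.02914501] 40.222046078085874 [-0.42300935  0.71221249 -2.50470676]
shift cm [-0.93 38.91  0.  ] yaw now [180.    -0.    15.32]
```

Request:
play_rows --pt "0.9 -0.1 4.4 0 4" --pt "0.9 -0.2 8.8 0 8" --pt "0.9 -0.3 13.2 0 12" --pt "0.9 -0.4 17.6 0 16" --pt "0.9 -0.5 22 0 20" --pt "0.9 -0.6 26.4 0 24" --pt "0.9 -0.7 30.8 0 28" --pt "0.9 -0.8 35 0 32.3" --pt "0.9 -0.93 38.9 0 32.3" --pt "0.9 -0.93 38.9 0 32.3"

```text
clock: 36.9
eef_pos: [571.2, -322.6, 249.0]
tool_rot: [3.139, -0.001, -0.3]
force: [0.1, 0.6, -2.2]
width: 40.2
gripper_force: 62.3
```

Request:
play_rows --pt "0.9 0 0 4.5 0" --pt "0.9 0 0 9 0" --pt "0.9 0 0 12 0" --pt "0.9 0 0 14 0" --pt "0.9 0 0 14 0" --pt "0.9 0 0 14 0"

```text
clock: 37.5
eef_pos: [571.9, -315.2, 110.5]
tool_rot: [-3.14, -0.001, -0.291]
force: [0.7, -0.4, -0.7]
width: 40.2
gripper_force: 62.3
```

Run:
```python
from h import *
s=ctrl.read_state();print(s["eef_pos"],s["width"],s["force"]);delta([569.7,-318.3,88])
p,P=grab("wrist","w10")
```

```text
[ 571.87791915 -315.19794829  110.47791519] 40.16568733713806 [ 0.70397269 -0.36414838 -0.73219756]
shift cm [-0.12  0.36  2.25] yaw now [-1.7992e+02 -3.0000e-02 -1.6700e+01]
```

View pics/w10.png

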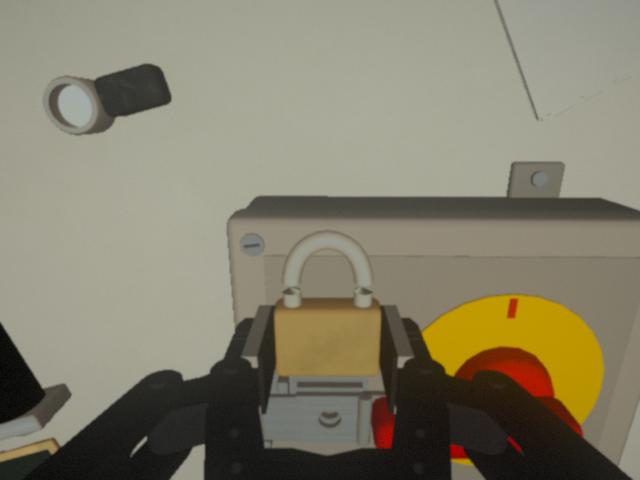

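The padlock is held level at (327,335) above the free lid area, shackle outward, clear of the hasp and lever.

Request:
play_rows --pt "0.9 0 0.3 0.8 0" --pt "0.9 0 0.3 1.6 0" --pt "0.9 0 0.3 2.1 0" --pt "0.9 0 0.3 2.3 0" --pt "0.9 0 0.3 2.3 0"

```text
clock: 38.05
eef_pos: [569.7, -320.2, 88.5]
tool_rot: [3.14, 0.0, -0.294]
force: [-4.2, 0.7, 11.4]
width: 40.7
gripper_force: 63.7
```

Contact. Releasing, then up and away for a look.

Request:
play_rows --pt "0.3 0 0 0 0" --pt "0.2 0 0 0 0" --pt "0.2 0 0 0 0" --pt "0.2 0 0 -4 0" --pt "0 0 0 -9 0" --pt "0 -2 0 -14 0" --pt "0 -4 0 -19 0" --pt "0 -4 0 -22 0" --pt "0 -4 0 -22 0" --pt "0 -4 0 -22 0"

```text
clock: 39.05
eef_pos: [531.9, -308.5, 307.5]
tool_rot: [3.141, -0.002, -0.294]
force: [-0.6, 0.4, 0.1]
width: 85.0
gripper_force: 0.0
```

Run:
```python
from h import *
p,P=grab("wrist","w11")
A=np.array([499.8,-382.7]);ey=np.array([.2925,.956]);ex=np.array([.956,-.2925])
X=(P[...,:2]-A)@ex;Y=(P[...,:2]-A)@ey;Z=P[...,2]
hsv=cv2.cvtColor(p,cv2.COLOR_RGB2HSV)
red=((hsv[...,0]<6)|(hsv[...,0]>174))&(hsv[...,1]>150)&(Z>95)&(Z<110)
print("lever",cv2.minAreaRect(np.c_[X[red],Y[red]].astype(np.float32)))
k=(abs(X)<12)&(Y>70)&(Y<116)&(Z>70);print("hasp z",[round(float(np.nanmedian(Z[k&(Y>=y)&(Y<y+10)])),1) for y in range(70,116,10)])
k=(X>20)&(X<84)&(Y>50)&(Y<115)&(Z>70)&(Z<85)&(hsv[...,1]>100);print("lock",cv2.minAreaRect(np.c_[X[k],Y[k]].astype(np.float32)),np.nanpercentile(Z[k],[5,50,95]))
p,P=grab("scene");S=P
p2,P2=grab("side","s12")
for Q in(S,P2):
    m=(abs(Q[...,0]-426)<70)&(abs(Q[...,1]+24)<70)&(Q[...,2]>178)&(Q[...,2]<195);q=Q[m]
    if m.sum()>50: print("top box",m.sum(),cv2.minAreaRect(q[:,:2].astype(np.float32)),np.median(q[:,2]))
cv2.imwrite("pics/both.png",np.hstack([cv2.resize(cv2.imread("pics/w11.png"),(480,360)),cv2.resize(p2[200:360,300:440,::-1],(315,360))]))
```

```text
lever ((0.41631460189819336, 23.58838653564453), (84.30439758300781, 15.880434036254883), 89.1793441772461)
hasp z [85.3, 84.8, 85.1, 85.0, 85.2]
lock ((45.79133224487305, 81.26882934570312), (28.866910934448242, 40.9817008972168), 0.05834426358342171) [73.27497801 74.95305653 76.24817073]
top box 774 ((425.8403625488281, -26.695358276367188), (77.8878173828125, 60.792850494384766), 0.5007655024528503) 185.3182048321517
top box 581 ((424.6856994628906, -23.883544921875), (77.68083190917969, 61.390037536621094), 2.5299670696258545) 186.49297828112037
```

View pics/both.png

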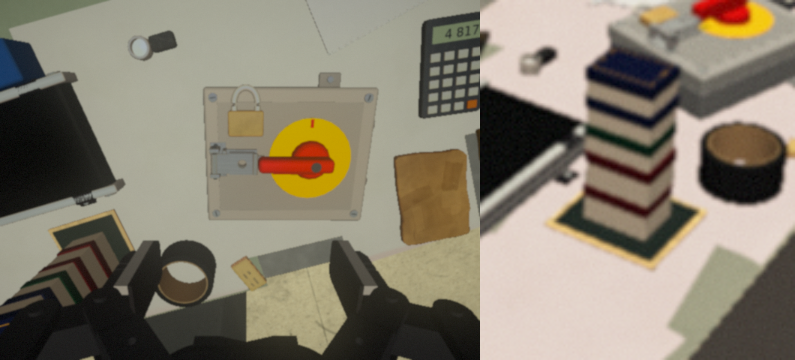

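Everything is in place: the padlock is flat on the lid at (245,122), the hasp is down, the lever is at off, and the column is upright in the middle of the board.

```bash
python3 -c "
from cell import ctrl
print(ctrl.finish_job())"
```

```text
the job is handed in; nothing more can be done
None
```

The job is handed in at about 39 s, verdict not shown: the handle is at off, the hasp is folded flat over it, all five boxes stand in one column in the middle of the board, and the padlock lies flat on the isolator's lid.

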